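Lay the standing cartons flat and shut the van drawer

ROBOT

A 6-joint arm with a two-finger parallel gripper is mounted at the origin on the work surface. World frame = base frame: x ahead of the robot, y to its left, z up, the work surface at z = 0. Lengths are in m, angles in rad, forces in N, time in s.
With the tool pointing down it reaches from about 0.425 to 0.95 m from the base axis. Payload 3.5 kg.
Tool frame: the origin (TCP) lies on the centre line of the jaws, within the pads' length; the fingertips stand 19 mm ahead of it and the grasp point (between the pads) is the TCP; z points along the fingers, y is the line along which they close (so a half turn about z gives the same grasp; the last joint's range is limited). The gripper opens to 85 mm and grips with 20 to 120 N. Pads are 22 mm wide; open, the fingers measure 114 mm over their backs; the gripper's body (76 mm by 85 mm) begins 54 mm behind the grasp point. The pads swing forward as they close: fully open they stand 13 mm farther back than shut.
Start: joints at [0.95, 0.286, 1.577, -0, 1.279, -0.15], TCP at [0.306, 0.602, 0.25] pointing down, gripper open.
Joint ranges: [-2.77, 2.77], [-0.9, 2.22], [0.21, 2.48], [-1.53, 4.67], [0.24, 2.81], [-2.84, 2.84]. Speed limits (rad/s): [2.79, 2.79, 3.14, 3.14, 3.14, 3.14].

INTERFACE

Orientations are given as a rotation vector (axis times angle).
In Python, from cell import monitor, vision, manip gives the robot as it stands.
- The arm moves only by the tool carry_out, never from a script. Its argument "motion" is text: rows parted by semicolons, each of 7 numbers parted by spaces: the shift along the tool's x, y, z each as a share of 0.05 m, from -1 to 1, then the turn, a rotation vector about the tool's x, y, z each as a share of 0.08 rad, from -1 to 1, then the opening, from 0 (shut) to 1 (fully open). A call has 1 to 10 rows; each row shifts and turns the commanded pose from where the row before left it, along the tool's axes as they then stand; what a row does not reach is not made up. A row lasts 1/10 s, in which the tool goes at most 50 mm and 8.59 degrees, less where a joint would pass 70% of its speed; a pose out of reach is approached as far as the arm can. A call with a number of a shift or a turn outside -1 to 1 is refused whole. A call with a gripper value outside its range is refused whole. The fingers move at their own pace and stop on an object; "force" is the grip in N (left out, the last holds). Time passes only in rows, so rows that do not move let the fingers close. It gives the time, the measured TCP pose, the force, the opening and the grip force at its end, in the units of the state.
- monitor.get_state(): the state, without advancing time (a new reading comes with each control period).
- vision.capture(name): name is "side" or "top" or "wrist"; returns the picture (400x640x3 uint8, red, green, blue); there is no depth.
- vision.get_calibration(name): a dict with "camera_matrix" (3x3 intrinsics, pixels), "k1" (the pictures are not rectified: a ray, as slopes to the right and down, at radius r is drawn at 1 + k1 r^2 times it, then the intrinsics apply), "R" (3x3) and "t" (3): a world point X has camera coordinates R X + t. Camera axes: x right, y down, z forward; pixel columns grow to the right and rows downward; lengths in m; the calibration is good to about 2 mm. A picture is of the moment at which its call begins: read the wrist's pose just before it. get_calibration takes no time and is no camera call; for the wrist camera it gives the pose at the moment of the call.
- manip.sign_off(): hands the job in; it is judged then, once.
The state is a dict: "t": time; "joint_positions": joint angles; "dq": joint speeds; "joint_efforts": joint torques, N m; "ee_pos": TCP position; "orientation": TCP orientation; "force": force on the tool from outside, world axes, zero at the start; "ft_torque": the same for the moment, N m; "opening": finger opening in m; "gripper_force": force on a finger pad.
Only numpy, scipy, OpenCV 4.12 (cv2) and the standard library are available. Lean on these libraries where they do the work, as an engineer would, in place of code of your own. Each camera call takes 0.05 s, during which the arm holds its last target. There are 200 camera calls.

TASK

Two spotlight cartons are standing on end in the open upper drawer of the van's drawer module and stick up too high for it to shut. With the fingertips, gently push each one over onto the empty floor of its own lane so that it lies flat on the drawer's floor, without squeezing them or lifting them; only then push the drawer fully home. Leave the other things on the bench where they are.

Things in the scene. Friction and masses are not known exactly. Their poses are not given: they have to be found in the camera images.
- module: two-drawer van module of red-brown plywood, fixed on the bench, 279 mm wide (y), 420 deep (x), 240 high. Origin: on the bench under the middle of its front face; x points from the front into the module (drawers open to -x), z up. The lower drawer is shut and stays so. The opening for the upper drawer ends 225 mm above the bench: only what is lower than 96 mm above the drawer floor can enter
- drawer (a joint): how far the upper drawer is open, m: 0 fully home, 0.31 to 0.33 at the start (0.33 is the stop). It slides without a spring, with about 3.5 N of friction plus 8 N per m/s
- drawer_front (a point): point on the outer face of the upper drawer's front panel: middle line, 30 mm below the top edge, 190 mm above the bench. Axes as the module's (push along x). Panel 277 wide, 15 thick, 105 mm high; plain here; a 120 mm bow handle lies 44 mm lower and stands 40 mm out, a latch is near one end. When home, the panel's inner face meets the module's front face
- drawer_floor (a point): point on the drawer's inner floor, 129 mm above the bench, middle line, at the front panel's inner face. Axes as the module's: x to the drawer's rear. Inside 365 mm long; a 9 mm thick, 50 mm high divider at y = 0 makes two lanes 105 mm wide with middles at y = +0.057 and -0.057. Above this floor the side walls are 71 mm high, the front panel 91 mm
- carton_white: white spotlight carton, amber band round its foot, round lamp picture on both broad faces, 50 x 85 x 115 mm (x, y, z), 0.14 to 0.28 kg. At first it stands on end in a lane of the drawer, broad faces to the drawer's front and rear. Origin: centre of its 50 x 85 mm foot; z along its length (up at first), x along its thickness. Either carton may be in either lane
- carton_kraft: brown spotlight carton, green band round its foot, round lamp picture on both broad faces, 50 x 85 x 115 mm (x, y, z), 0.14 to 0.28 kg. At first it stands on end in a lane of the drawer, broad faces to the drawer's front and rear. Origin: centre of its 50 x 85 mm foot; z along its length (up at first), x along its thickness. Either carton may be in either lane
- carton_white_center (a point): centre of the white carton's volume, 57.5 mm along z from its origin; axes as the carton's
- carton_kraft_center (a point): centre of the brown carton's volume, 57.5 mm along z from its origin; axes as the carton's
- dimmer_left: low brown dimmer carton with white stripe, 50 x 85 x 45 mm, lying flat in the lane at y = +0.057; stays in the drawer, flat. Origin: centre of underside. Each lane holds one spotlight and one dimmer carton: one with its centre 35 to 70 mm from the front panel's inner face, the other 230 to 260 mm; either way round. The empty floor, about 140 mm long, lies between the two
- dimmer_right: the same in the lane at y = -0.057
- meter: yellow multimeter lying on the bench, 150 x 75 x 42 mm, origin centre of underside; leave alone
- tape: blue roll of insulating tape lying flat, 64 mm across, 19 mm high, origin centre of underside; leave alone
- screwdriver: red-handled screwdriver, 200 mm long, lying on the bench; leave alone
- downlight: white round downlight standing on its 84 mm rim, 66 mm high, origin centre of underside; leave alone
- junction_box: grey square junction box, 85 x 85 x 40 mm, origin centre of underside; leave alone
- spray_can: blue can, 52 mm across, 160 mm high, standing, origin centre of underside; leave alone
Mind the look-alikes: they are no part of the job. Leave any pink look-alike of the carton_white alone. Leave any green or red look-alike of the dimmer_right alone.

How it is judged:
By the outcome, as a careful person would: the job done as asked, in the order asked, and still so for the second after the job is handed in, with the robot touching nothing.
It also fails if it takes over 58 s, if anything falls off the work surface, if the arm or the gripper's body presses on something with over 40 N, if the wrist force passes 120 N, or if a joint passes its speed limit or range.

## Working session

There is one attempt and no reset: what is moved stays moved. The work goes in short steps, Python scripts to look and compute and a tool call to move; the robot and the scene stay as the last step left them, time stands still between calls to the robot, and variables do not carry over. Pictures are saved under pics/ and viewed, at most 10 in all, crops included, and the job is handed in when it is done.

Besides the shell and the picture viewer there is one more tool, called after "Emit:" as a command line: name --argument value ..., lists and objects as JSON in quotes. carry_out: Moves the arm, as the interface text tells. Its arguments: {"type":"object","properties":{"motion":{"type":"string"},"force":{"type":"number"}},"required":["motion"]}

```bash
mkdir -p pics; ls; python3 - <<'E'
from cell import monitor, vision, manip
import cv2
s=monitor.get_state(); print(s)
for n in ("side","top"):
    im=vision.capture(n); cv2.imwrite(f"pics/{n}0.png",im[...,::-1])
    c=vision.get_calibration(n); print(n,c)
E
```

```text
pics
{'t': 0.0, 'joint_positions': array([ 9.50001234e-01,  2.87185008e-01,  1.57819597e+00, -1.40029829e-06,
        1.27859835e+00, -1.49985629e-01]), 'dq': array([ 4.32601830e-04,  4.09214441e-04,  6.69911005e-05, -3.76531612e-04,
        5.36685634e-04, -2.34094026e-04]), 'joint_efforts': array([ 1.96783905e-03, -4.05980945e+01, -2.92630309e+01, -7.58227930e-05,
        5.85512214e-03,  9.26614348e-06]), 'ee_pos': array([0.30578576, 0.60106851, 0.24892396]), 'orientation': array([-0.73252427, -3.05407463,  0.0034738 ]), 'force': array([-0.11048598,  0.0996175 , -0.37892268]), 'ft_torque': array([-0.01023723, -0.02797195,  0.00814659]), 'gripper_force': 0.0, 'opening': 0.0852137820141101}
side {'camera_matrix': array([[513.40858445,   0.        , 326.0604171 ],
       [  0.        , 513.40858445, 198.40641647],
       [  0.        ,   0.        ,   1.        ]]), 'k1': 0.0011988279800295978, 'R': array([[-0.82757301, -0.56125309,  0.01085694],
       [-0.43843082,  0.6341503 , -0.63689231],
       [ 0.35057284, -0.53183491, -0.77087633]]), 't': array([0.50927466, 0.27222222, 1.67754412])}
top {'camera_matrix': array([[445.0722617 ,   0.        , 322.91784124],
       [  0.        , 445.0722617 , 194.52893145],
       [  0.        ,   0.        ,   1.        ]]), 'k1': 0.012397473911479545, 'R': array([[-0.05278755, -0.99860502, -0.00121656],
       [-0.97659759,  0.05187849, -0.20872414],
       [ 0.20849608, -0.00982994, -0.9779738 ]]), 't': array([0.14300156, 0.58757023, 1.12138888])}
```

View pics/side0.png

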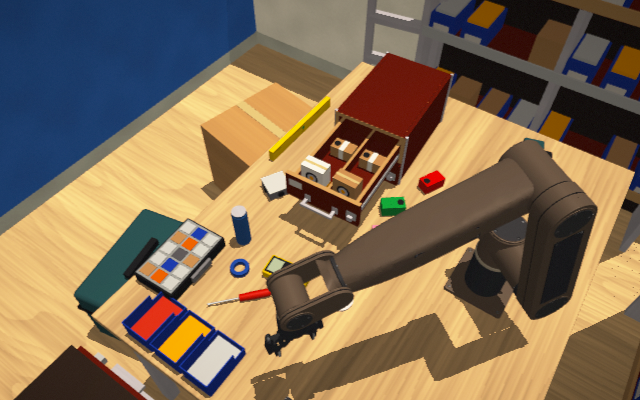

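View pics/top0.png

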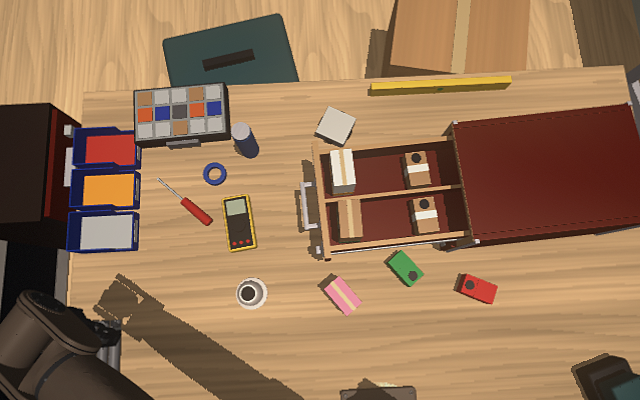

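The top view shows the white spotlight carton at (343,170) and the kraft one at (348,218), both at the drawer's front (left) end. The dimmers are at the rear, at (417,168) and (425,215). The pink (342,296), green (405,268) and red (477,288) look-alikes lie outside the drawer on the bench and don't fit the description. I'll confirm this in an enlarged crop.

```bash
python3 - <<'E'
import cv2
a=cv2.imread("pics/top0.png")[115:265,295:495]
cv2.imwrite("pics/topc.png",cv2.resize(a,None,fx=4,fy=4,interpolation=cv2.INTER_CUBIC))
a=cv2.imread("pics/side0.png")[110:235,270:430]
cv2.imwrite("pics/sidec.png",cv2.resize(a,None,fx=4.8,fy=4.8,interpolation=cv2.INTER_CUBIC))
E
```

```text
(no output)
```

View pics/topc.png

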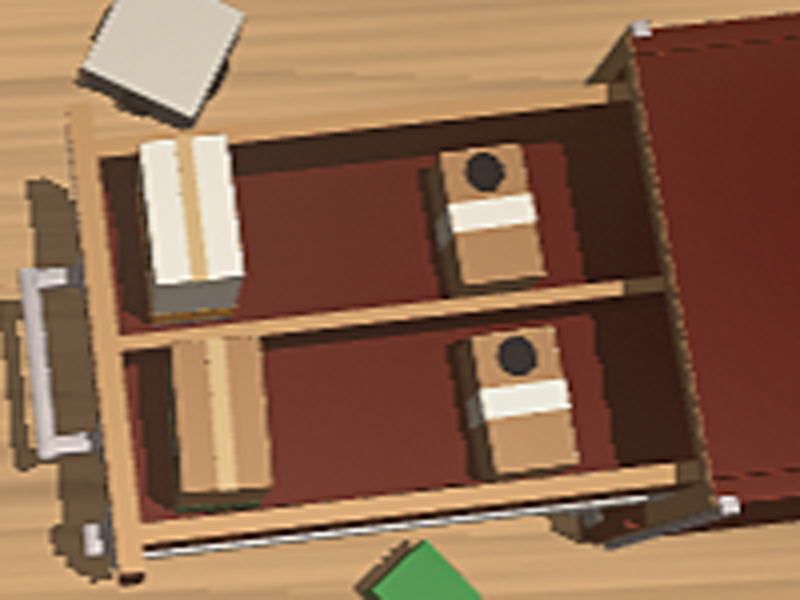

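View pics/sidec.png

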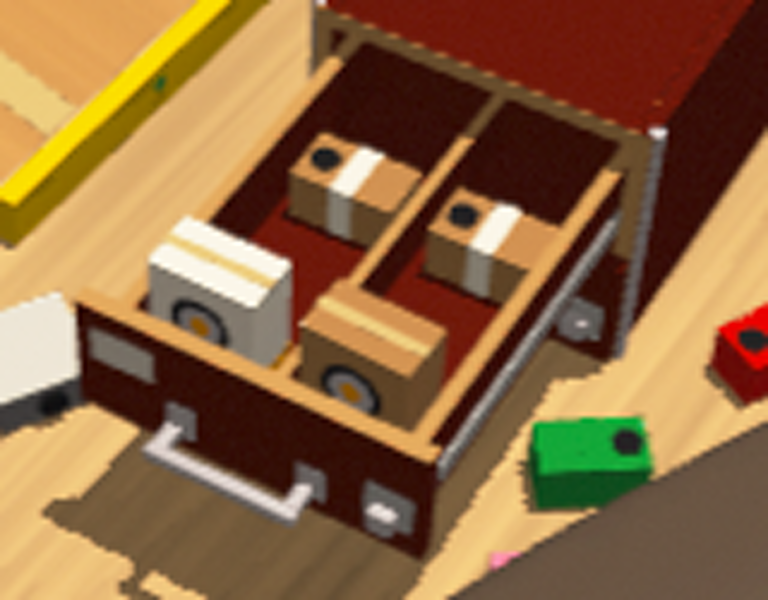

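```bash
cat > h.py <<'E'
import numpy as np, cv2
from cell import monitor, vision, manip
def T(u,v): return (295+u/4,115+v/4)
def S(u,v): return (270+u/4.8,110+v/4.8)
def ray(n,p,c=None):
    c=c or vision.get_calibration(n); K=c["camera_matrix"]
    d=(np.array(p)-K[:2,2])/[K[0,0],K[1,1]]; u=d.copy()
    for _ in range(5): u=d/(1+c["k1"]*(u@u))
    return -c["R"].T@c["t"], c["R"].T@np.r_[u,1]
def tri(*rs):
    A=0;b=0
    for o,d in rs:
        d=d/np.linalg.norm(d);P=np.eye(3)-np.outer(d,d);A=A+P;b=b+P@o
    X=np.linalg.solve(A,b)
    e=max(np.linalg.norm(np.cross(X-o,d/np.linalg.norm(d))) for o,d in rs)
    return X,e
def atz(r,z): o,d=r; return o+d*(z-o[2])/d[2]
E
python3 - <<'E'
from h import *
np.set_printoptions(precision=4,suppress=True)
P=dict(wFF=((140,142),(150,262)),wRF=((228,135),(188,218)),wRN=((244,275),(291,265)),wFN=((150,285),(257,308)),
kFF=((172,340),(300,322)),kRF=((262,335),(343,282)),kRN=((272,487),(445,325)),kFN=((180,495),(408,370)),
modFar=((637,35),(318,8)),modNear=((717,505),(660,133)),panF=((68,110),(76,298)),panN=((118,572),(435,458)))
z=dict(w=.244,k=.244,m=.24,p=.22)
for k,(a,b) in P.items():
    X,e=tri(ray("top",T(*a)),ray("side",S(*b))); print(k,X,round(e*1e3,1),atz(ray("top",T(*a)),z[k[0]]))
E
```

```text
wFF [0.6567 0.0912 0.2404] 2.0 [0.6576 0.0919 0.244 ]
wRF [0.6599 0.0405 0.2381] 1.0 [0.6591 0.0413 0.244 ]
wRN [0.5767 0.0369 0.2379] 1.1 [0.5764 0.0378 0.244 ]
wFN [0.5701 0.0902 0.2475] 2.6 [0.5734 0.091  0.244 ]
kFF [0.5406 0.0801 0.2423] 1.0 [0.5413 0.0805 0.244 ]
kRF [0.541  0.0286 0.2358] 2.1 [0.5414 0.0301 0.244 ]
kRN [0.4563 0.0312 0.2474] 0.5 [0.4562 0.0306 0.244 ]
kFN [0.4539 0.0818 0.2517] 0.3 [0.4545 0.0813 0.244 ]
modFar [ 0.7129 -0.2048  0.2267] 0.2 [ 0.7082 -0.2003  0.24  ]
modNear [ 0.4307 -0.2126  0.245 ] 3.1 [ 0.434  -0.2129  0.24  ]
panF [0.687  0.1324 0.2212] 0.3 [0.6871 0.1324 0.22  ]
panN [0.4133 0.1165 0.2256] 2.6 [0.4161 0.1174 0.22  ]
```

The crops show both spotlight cartons standing at the front panel's inner side: white at crop (190,210) in the far lane, kraft at (222,415) in the near one. The dimmers lie flat at the rear. Triangulation puts the carton tops at z≈0.243. Both must be tipped toward the drawer's rear, along world direction (0.05,-1). I'll turn the shut tool so its y axis runs along the front panel, then push along tool -x.

Emit:
carry_out --motion "0 0 -0.3 0 0 1 0;0 0 -0.3 0 0 1 0;0 0 -0.3 0 0 1 0;0 0 -0.3 0 0 1 0;0 0 0 0 0 1 0;0 0 0 0 0 1 0;0 0 0 0 0 1 0;0 0 0 0 0 1 0;0 0 0 0 0 1 0;0 0 0 0 0 1 0"

```text
t: 1.1
ee_pos: [0.3059, 0.6013, 0.3094]
orientation: [1.869, 2.525, -0.002]
force: [-0.3, 1.2, -0.0]
opening: 0.0002
gripper_force: 0.0
```

Emit:
carry_out --motion "0 0 0 0 0 1 0;0 0 0 0 0 1 0;0 0 0 0 0 1 0;0 0 0 0 0 0.1 0;0 0 0 0 0 0 0"

```text
t: 1.6
ee_pos: [0.306, 0.6014, 0.3098]
orientation: [2.161, 2.28, -0.002]
force: [-0.3, 0.3, 0.1]
opening: -0.0001
gripper_force: 0.0
```

```bash
cat >> h.py <<'E'
from scipy.spatial.transform import Rotation as Ro
def rel(*tg):
    s=monitor.get_state(); R=Ro.from_rotvec(s["orientation"]).as_matrix()
    print("t",s["t"],"p",s["ee_pos"].round(4),"tool x",R[:,0].round(3),"y",R[:,1].round(3),"z",R[:,2].round(3),"F",s["force"].round(1))
    for g in tg: print("to",g,"shift/50mm",(R.T@(np.array(g)-s["ee_pos"])/.05).round(2))
E
python3 -c "
from h import *
rel((.622,.15,.31),(.622,.15,.247))"
```

```text
t 1.6 p [0.306  0.6014 0.3098] tool x [-0.053  0.999 -0.001] y [ 0.999  0.053 -0.001] z [-0.001 -0.001 -1.   ] F [-0.3  0.3  0.1]
to (0.622, 0.15, 0.31) shift/50mm [-9.35  5.83 -0.  ]
to (0.622, 0.15, 0.247) shift/50mm [-9.35  5.83  1.26]
```

Emit:
carry_out --motion "-0.3 0.19 0 0 0 0 0;-0.46 0.29 0 0 0 0 0;-0.46 0.29 0 0 0 0 0;-0.46 0.29 0 0 0 0 0;-0.46 0.29 0 0 0 0 0;-0.46 0.29 0 0 0 0 0;-0.46 0.29 0 0 0 0 0;-0.46 0.29 0 0 0 0 0;-0.46 0.29 0 0 0 0 0;-0.46 0.29 0 0 0 0 0"

```text
t: 2.6
ee_pos: [0.4583, 0.385, 0.3104]
orientation: [2.162, 2.278, -0.0]
force: [-0.5, 0.6, 0.5]
opening: -0.0001
gripper_force: 0.0
```

Emit:
carry_out --motion "-0.46 0.29 0 0 0 0 0;-0.46 0.29 0 0 0 0 0;-0.46 0.29 0 0 0 0 0;-0.46 0.29 0 0 0 0 0;-0.46 0.29 0 0 0 0 0;-0.46 0.29 0 0 0 0 0;-0.46 0.29 0 0 0 0 0;-0.46 0.29 0 0 0 0 0;-0.46 0.29 0 0 0 0 0;-0.2 0.12 0 0 0 0 0"

```text
t: 3.6
ee_pos: [0.606, 0.1746, 0.3102]
orientation: [2.165, 2.276, -0.001]
force: [-1.3, -0.9, 0.1]
opening: 0.0003
gripper_force: 0.0
```

```bash
python3 -c "
from h import *
rel((.622,.15,.247))
a=vision.capture('side')[110:235,270:430,::-1]
b=vision.capture('wrist')[:,:,::-1]
cv2.imwrite('pics/m1.png',np.vstack([np.hstack([cv2.resize(a,(400,312)),np.zeros((312,240,3),'uint8')]),b[80:360]]))
"
```

```text
t 3.6 p [0.606  0.1746 0.3102] tool x [-0.05   0.999 -0.001] y [ 0.999  0.05  -0.   ] z [-0.    -0.001 -1.   ] F [-1.3 -0.9  0.1]
to (0.622, 0.15, 0.247) shift/50mm [-0.51  0.3   1.26]
```

View pics/m1.png

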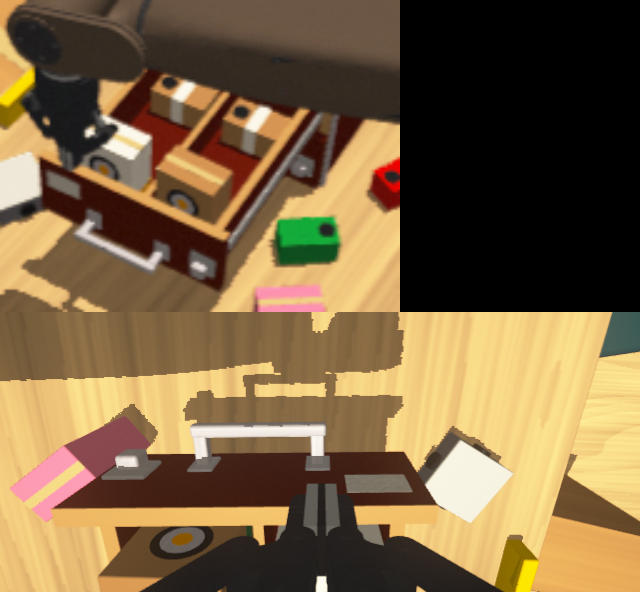

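The side view shows the shut fingertips at crop (70,165), in front of the white carton. The wrist view shows the panel, the handle (258,430) and the finger at (322,490). I'll check the tip height from the side pixel.

```bash
python3 -c "
from h import *
o,d=ray('side',(270+70/2.5,110+167/2.5))
for z in (.27,.28,.29,.30): print(z,atz((o,d),z))
rel((.622,.15,.247))"
```

```text
0.27 [0.61527345 0.16113535 0.27      ]
0.28 [0.6097105  0.16822372 0.28      ]
0.29 [0.60414754 0.17531209 0.29      ]
0.3 [0.59858459 0.18240046 0.3       ]
t 3.7 p [0.6055 0.1757 0.3101] tool x [-0.05   0.999 -0.   ] y [ 0.999  0.05  -0.   ] z [-0. -0. -1.] F [ 1.1  1.1 -0.3]
to (0.622, 0.15, 0.247) shift/50mm [-0.53  0.3   1.26]
```

Emit:
carry_out --motion "-0.25 0.15 0 0 0 0 0;-0.25 0.15 0 0 0 0 0;0 0 0.3 0 0 0 0;0 0 0.3 0 0 0 0;0 0 0.3 0 0 0 0;0 0 0.3 0 0 0 0;0 0 0.04 0 0 0 0;0 0 0 0 0 0 0"

```text
t: 4.5
ee_pos: [0.6208, 0.1536, 0.247]
orientation: [-2.161, -2.278, 0.003]
force: [-1.3, -0.3, 1.4]
opening: -0.0001
gripper_force: 0.0
```

Emit:
carry_out --motion "-0.2 0 0 0 0 0 0;-0.2 0 0 0 0 0 0;-0.2 0 0 0 0 0 0;-0.1 0 0 0 0 0 0;-0.1 0 0 0 0 0 0;-0.1 0 0 0 0 0 0;-0.1 0 0 0 0 0 0;-0.1 0 0 0 0 0 0;-0.1 0 0 0 0 0 0;-0.1 0 0 0 0 0 0"

```text
t: 5.5
ee_pos: [0.6248, 0.0882, 0.2485]
orientation: [2.163, 2.279, 0.0]
force: [0.1, 0.2, 0.8]
opening: 0.0001
gripper_force: 0.3
```

```bash
python3 -c "
from h import *
rel((.622,.10,.248),(.622,.04,.248))"
```

```text
t 5.5 p [0.6248 0.0882 0.2485] tool x [-0.052  0.999  0.   ] y [0.999 0.052 0.   ] z [ 0.  0. -1.] F [0.1 0.2 0.8]
to (0.622, 0.1, 0.248) shift/50mm [ 0.24 -0.04  0.01]
to (0.622, 0.04, 0.248) shift/50mm [-0.96 -0.11  0.01]
```

```bash
python3 -c "
from h import *
a=vision.capture('side')[110:235,270:430,::-1]
b=vision.capture('top')[115:265,295:495,::-1]
cv2.imwrite('pics/m2.png',np.hstack([cv2.resize(a,(384,300)),cv2.resize(b,(400,300))]))
"
```

```text
(no output)
```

View pics/m2.png

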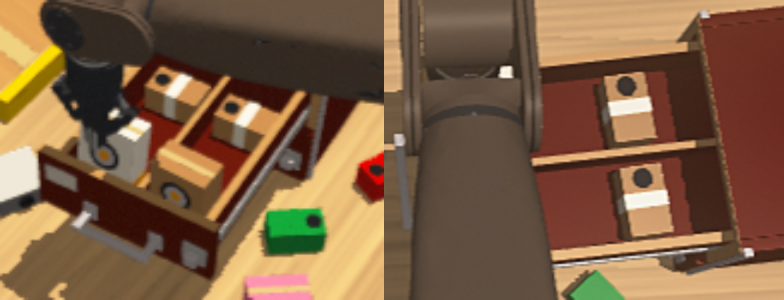

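The white carton is tilting: in the side view its foot at (90,165) has stayed put while the top leans to the rear. I'll continue slowly past the balance point.

Emit:
carry_out --motion "-0.1 0 0 0 0 0 0;-0.1 0 0 0 0 0 0;-0.1 0 0 0 0 0 0;-0.1 0 0 0 0 0 0;-0.1 0 0 0 0 0 0;-0.1 0 0 0 0 0 0;-0.1 0 0 0 0 0 0;-0.1 0 0 0 0 0 0;-0.1 0 0 0 0 0 0;0 0 0 0 0 0 0"

```text
t: 6.6
ee_pos: [0.6272, 0.0428, 0.2483]
orientation: [2.164, 2.278, -0.0]
force: [-0.9, -0.3, 0.3]
opening: -0.0003
gripper_force: 0.0
```

Emit:
carry_out --motion "0 0 0 0 0 0 0;0 0 0 0 0 0 0;0 0 0 0 0 0 0"

```text
t: 6.9
ee_pos: [0.6271, 0.0437, 0.2483]
orientation: [-2.163, -2.279, -0.0]
force: [-0.4, 1.1, 0.2]
opening: 0.0
gripper_force: 0.0
```

```bash
python3 -c "
from h import *
rel()
a=vision.capture('side')[110:235,270:430,::-1]
b=vision.capture('top')[115:265,295:495,::-1]
cv2.imwrite('pics/m3.png',np.hstack([cv2.resize(a,(384,300)),cv2.resize(b,(400,300))]))
"
```

```text
t 6.9 p [0.6271 0.0437 0.2483] tool x [-0.052  0.999  0.   ] y [ 0.999  0.052 -0.   ] z [-0.  0. -1.] F [-0.4  1.1  0.2]
```

View pics/m3.png

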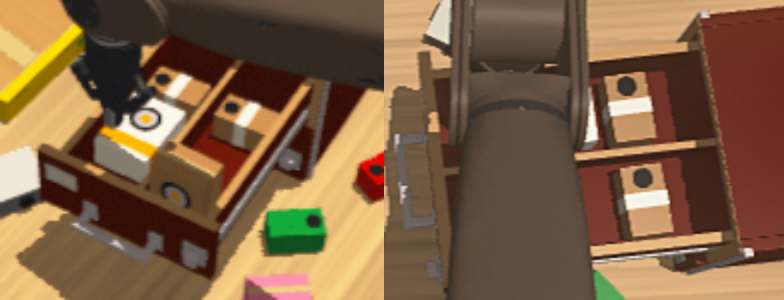

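The white carton now lies flat with its lamp face up, at side crop (140,130). Next is the kraft one.

Emit:
carry_out --motion "0 0 -0.4 0 0 0 0;0 0 -0.4 0 0 0 0;0.4 0 0 0 0 0 0;0.4 -0.4 0 0 0 0 0;0.4 -0.4 0 0 0 0 0;0.4 -0.4 0 0 0 0 0;0.4 -0.4 0 0 0 0 0;0 -0.4 0 0 0 0 0;0 -0.4 0 0 0 0 0;0 0 0 0 0 0 0"

```text
t: 8.0
ee_pos: [0.5005, 0.1376, 0.2884]
orientation: [-2.162, -2.28, 0.0]
force: [1.1, -0.3, 1.1]
opening: -0.0002
gripper_force: 0.0
```

Emit:
carry_out --motion "0 0 0.3 0 0 0 0;0 0 0.3 0 0 0 0;0 0 0.2 0 0 0 0;0 0 0 0 0 0 0"

```text
t: 8.4
ee_pos: [0.501, 0.1368, 0.2448]
orientation: [-2.161, -2.275, 0.007]
force: [0.2, -0.7, 0.5]
opening: 0.0003
gripper_force: 0.0
```

```bash
python3 -c "
from h import *
rel((.5,.092,.248),(.502,.03,.248))"
```

```text
t 8.4 p [0.501  0.1368 0.2448] tool x [-0.052  0.999 -0.   ] y [ 0.999  0.052 -0.006] z [-0.006 -0.    -1.   ] F [ 0.2 -0.7  0.5]
to (0.5, 0.092, 0.248) shift/50mm [-0.89 -0.07 -0.06]
to (0.502, 0.03, 0.248) shift/50mm [-2.13 -0.09 -0.06]
```

Emit:
carry_out --motion "-0.2 0 -0.04 0 0 0 0;-0.2 0 0 0 0 0 0;-0.2 0 0 0 0 0 0;-0.1 0 0 0 0 0 0;-0.1 0 0 0 0 0 0;-0.1 0 0 0 0 0 0;-0.1 0 0 0 0 0 0;-0.1 0 0 0 0 0 0;-0.1 0 0 0 0 0 0;-0.1 0 0 0 0 0 0"

```text
t: 9.4
ee_pos: [0.5054, 0.0719, 0.2503]
orientation: [2.163, 2.279, -0.0]
force: [0.5, -0.4, -0.5]
opening: -0.0002
gripper_force: 0.1
```

Emit:
carry_out --motion "-0.1 0 0 0 0 0 0;-0.1 0 0 0 0 0 0;-0.1 0 0 0 0 0 0;-0.1 0 0 0 0 0 0;-0.1 0 0 0 0 0 0;-0.1 0 0 0 0 0 0;-0.1 0 0 0 0 0 0;-0.1 0 0 0 0 0 0;0 0 0 0 0 0 0;0 0 0 0 0 0 0"

```text
t: 10.4
ee_pos: [0.5075, 0.0322, 0.2503]
orientation: [-2.163, -2.278, -0.0]
force: [0.5, 0.5, -0.5]
opening: -0.0001
gripper_force: 0.0
```

Emit:
carry_out --motion "0 0 0 0 0 0 0;0 0 -0.4 0 0 0 0;0 0 -0.4 0 0 0 0;0.4 0 -0.2 0 0 0 0;0.5 0 0 0 0 0 0;0.5 0 0 0 0 0 0;0.5 0 0 0 0 0 0;0.5 0 0 0 0 0 0;0.3 0 0 0 0 0 0;0 0 0 0 0 0 0"

```text
t: 11.4
ee_pos: [0.5002, 0.1685, 0.3003]
orientation: [-2.16, -2.281, 0.0]
force: [-0.4, -1.3, -0.2]
opening: 0.0002
gripper_force: 0.0
```

```bash
python3 -c "
from h import *
rel()
a=vision.capture('side')[110:235,270:430,::-1]
b=vision.capture('top')[115:265,295:495,::-1]
cv2.imwrite('pics/m4.png',np.hstack([cv2.resize(a,(384,300)),cv2.resize(b,(400,300))]))
"
```

```text
t 11.4 p [0.5002 0.1685 0.3003] tool x [-0.055  0.999  0.   ] y [ 0.999  0.055 -0.   ] z [-0.  0. -1.] F [-0.4 -1.3 -0.2]
```

View pics/m4.png

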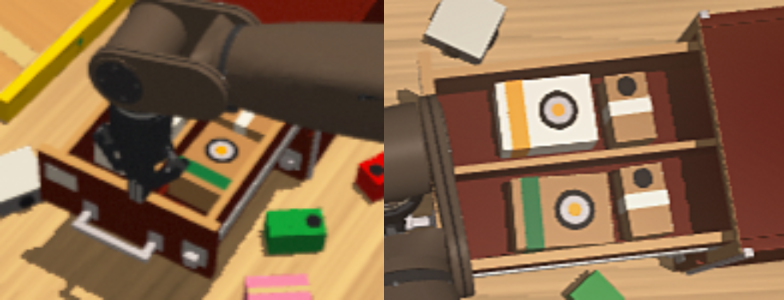

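Both spotlight cartons lie flat in their lanes, clear of the dimmers: white at top crop (547,113), kraft at (565,212). Next I go to the panel middle and push the drawer home.

Emit:
carry_out --motion "0 0.35 0 0 0 0 0;0 0.35 0 0 0 0 0;0 0.35 0 0 0 0 0;0 0 0.4 0 0 0 0;0 0 0.4 0 0 0 0;0 0 0.4 0 0 0 0;0 0 0.4 0 0 0 0;0 0 0.25 0 0 0 0;0 0 0 0 0 0 0;0 0 0 0 0 0 0"

```text
t: 12.5
ee_pos: [0.5533, 0.1693, 0.2084]
orientation: [2.163, 2.277, 0.001]
force: [-0.0, -0.1, 0.0]
opening: -0.0001
gripper_force: 0.0
```

Emit:
carry_out --motion "-0.2 0 0 0 0 0 0;-0.2 0 0 0 0 0 0;-0.1 0 0 0 0 0 0;-0.1 0 0 0 0 0 0;-0.1 0 0 0 0 0 0;-0.1 0 0 0 0 0 0;-0.1 0 0 0 0 0 0"

```text
t: 13.2
ee_pos: [0.5555, 0.1252, 0.2083]
orientation: [-2.162, -2.279, -0.003]
force: [0.5, 3.9, 1.8]
opening: 0.0003
gripper_force: 2.0
```

Emit:
carry_out --motion "-0.15 0 0 0 0 0 0;-0.2 0 0 0 0 0 0;-0.2 0 0 0 0 0 0;-0.2 0 0 0 0 0 0;-0.2 0 0 0 0 0 0;-0.2 0 0 0 0 0 0;-0.2 0 0 0 0 0 0;-0.2 0 0 0 0 0 0;-0.2 0 0 0 0 0 0;-0.2 0 0 0 0 0 0"

```text
t: 14.2
ee_pos: [0.5603, 0.0267, 0.2078]
orientation: [-2.163, -2.278, -0.0]
force: [1.6, 4.0, 2.8]
opening: -0.0003
gripper_force: 2.1
```

Emit:
carry_out --motion "-0.2 0 0 0 0 0 0;-0.2 0 0 0 0 0 0;-0.2 0 0 0 0 0 0;-0.2 0 0 0 0 0 0;-0.2 0 0 0 0 0 0;-0.2 0 0 0 0 0 0;-0.2 0 0 0 0 0 0;-0.2 0 0 0 0 0 0;-0.2 0 0 0 0 0 0;-0.2 0 0 0 0 0 0"

```text
t: 15.2
ee_pos: [0.5652, -0.073, 0.2075]
orientation: [-2.162, -2.278, 0.0]
force: [2.5, 4.6, 0.9]
opening: -0.0002
gripper_force: 2.1
```

Emit:
carry_out --motion "-0.2 0 0 0 0 0 0;-0.2 0 0 0 0 0 0;-0.2 0 0 0 0 0 0;-0.2 0 0 0 0 0 0;-0.2 0 0 0 0 0 0;-0.2 0 0 0 0 0 0;-0.2 0 0 0 0 0 0;-0.1 0 0 0 0 0 0;-0.1 0 0 0 0 0 0;0 0 0 0 0 0 0"

```text
t: 16.2
ee_pos: [0.5688, -0.1534, 0.2072]
orientation: [-2.163, -2.278, 0.005]
force: [0.6, -0.1, -0.1]
opening: -0.0002
gripper_force: 0.0
```

```bash
python3 -c "
from h import *
rel((.571,-.181,.208))"
```

```text
t 16.2 p [ 0.5688 -0.1534  0.2072] tool x [-0.052  0.999 -0.001] y [ 0.999  0.052 -0.003] z [-0.002 -0.002 -1.   ] F [ 0.6 -0.1 -0.1]
to (0.571, -0.181, 0.208) shift/50mm [-0.55  0.01 -0.02]
```

Emit:
carry_out --motion "-0.1 0 0 0 0 0 0;-0.1 0 0 0 0 0 0;-0.1 0 0 0 0 0 0;-0.1 0 0 0 0 0 0;-0.04 0 0 0 0 0 0;-0.04 0 0 0 0 0 0"

```text
t: 16.8
ee_pos: [0.5705, -0.1763, 0.2073]
orientation: [-2.162, -2.277, 0.001]
force: [-2.6, 4.3, -1.3]
opening: -0.0003
gripper_force: 1.9
```

Emit:
carry_out --motion "-0.04 0 0 0 0 0 0;-0.04 0 0 0 0 0 0"

```text
t: 17.0
ee_pos: [0.5705, -0.1769, 0.2074]
orientation: [-2.158, -2.272, -0.007]
force: [-3.7, 16.4, 2.8]
opening: -0.0001
gripper_force: 8.4
```

Emit:
carry_out --motion "-0.03 0 0 0 0 0 0;0 0 0 0 0 0 0"

```text
t: 17.2
ee_pos: [0.5705, -0.1769, 0.2074]
orientation: [-2.156, -2.271, -0.009]
force: [-4.0, 16.1, 2.9]
opening: -0.0001
gripper_force: 8.3
```

Emit:
carry_out --motion "0.2 0 0 0 0 0 0;0.4 0 0 0 0 0 0;0.5 0 0 0 0 0 0;0.5 0 0 0 0 0 0;0 -0.5 -0.5 0 0 0 0;0.5 -0.5 -0.5 0 0 0 0;0.5 -0.5 -0.5 0 0 0 0;0.5 -0.5 -0.5 0 0 0 0;0.5 0 0 0 0 0 0;0 0 0 0 0 0 0"

```text
t: 18.2
ee_pos: [0.4626, -0.0063, 0.3104]
orientation: [2.155, 2.276, 0.004]
force: [0.6, 0.1, -0.3]
opening: 0.0002
gripper_force: 0.0
```

```bash
python3 -c "
from h import *
rel()
a=vision.capture('side')[50:235,240:480,::-1]
b=vision.capture('top')[60:310,240:640,::-1]
cv2.imwrite('pics/m5.png',np.hstack([cv2.resize(a,(324,250)),b]))
"
```

```text
t 18.2 p [ 0.4626 -0.0063  0.3104] tool x [-0.054  0.999 -0.003] y [0.998 0.054 0.007] z [ 0.007 -0.003 -1.   ] F [ 0.6  0.1 -0.3]
```

View pics/m5.png

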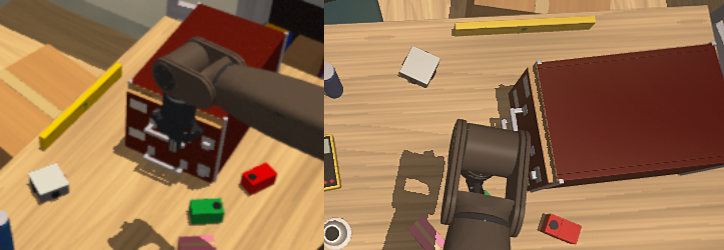

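The drawer looks shut and stopped firmly under 16 N. I'll clear the arm and check the gap in one enlarged crop, where the upper panel should be flush with the shut lower one.

Emit:
carry_out --motion "0.5 -0.2 0 0 0 0 0;0.5 0 0 0 0 0 0;0.5 0 0 0 0 0 0;0.5 0 0 0 0 0 0;0.5 0 0 0 0 0 0;0.5 0 0 0 0 0 0;0 0 0 0 0 0 0"

```text
t: 19.0
ee_pos: [0.4448, 0.1429, 0.3071]
orientation: [2.161, 2.281, -0.001]
force: [-0.6, 0.2, -0.1]
opening: -0.0001
gripper_force: 0.0
```

```bash
python3 -c "
from h import *
a=vision.capture('side')[100:190,320:420,::-1]
b=vision.capture('top')[100:260,415:515,::-1]
cv2.imwrite('pics/m6.png',np.hstack([cv2.resize(a,(444,400),interpolation=2),cv2.resize(b,(344,550),interpolation=2)[:400]]))
"
```

```text
(no output)
```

View pics/m6.png

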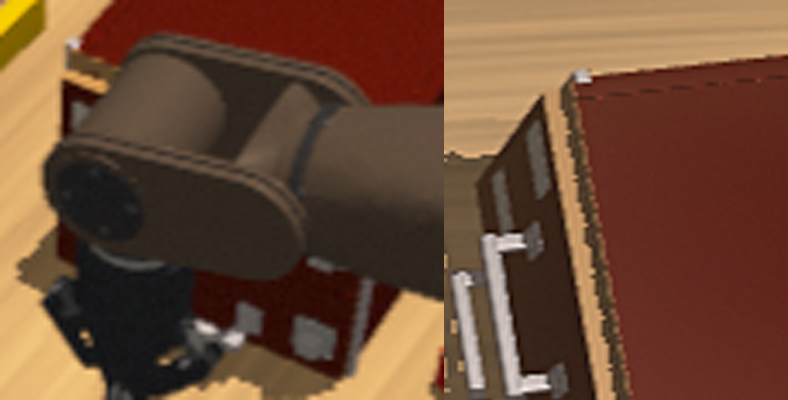

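```bash
python3 -c "
from h import *
im=vision.capture('top')
for r in (140,150,160,170,180): print(r,[tuple(int(c) for c in p[:2]) for p in im[r,444:474]])
for c,r,z in ((449,160,.22),(0,0,0)):
  pass
for r in (150,170):
  for c in (450,455,460,465): print(r,c,atz(ray('top',(c,r)),.22)[:2].round(4),atz(ray('top',(c,r)),.24)[:2].round(4))
"
```

```text
140 [(47, 28), (84, 56), (163, 122), (201, 154), (194, 149), (198, 152), (164, 125), (84, 64), (84, 62), (72, 53), (88, 67), (102, 65), (102, 42), (99, 45), (100, 45), (100, 46), (100, 46), (100, 46), (99, 45), (99, 45), (98, 45), (100, 46), (98, 44), (98, 44), (99, 45), (98, 44), (98, 42), (99, 44), (98, 44), (98, 44)]
150 [(86, 75), (63, 45), (43, 25), (91, 63), (168, 125), (201, 153), (196, 149), (201, 153), (164, 124), (76, 55), (76, 55), (76, 59), (81, 61), (93, 54), (100, 43), (99, 45), (99, 46), (100, 45), (99, 46), (100, 46), (98, 44), (99, 43), (100, 44), (100, 44), (99, 43), (99, 44), (99, 43), (98, 43), (97, 42), (98, 43)]
160 [(56, 36), (55, 36), (54, 33), (53, 33), (41, 23), (121, 91), (188, 144), (199, 151), (196, 149), (204, 155), (168, 127), (75, 54), (74, 53), (75, 57), (107, 75), (126, 77), (99, 40), (101, 44), (100, 43), (100, 44), (101, 44), (100, 43), (101, 45), (99, 43), (100, 45), (100, 45), (99, 43), (99, 42), (99, 42), (99, 43)]
170 [(49, 28), (54, 34), (54, 34), (54, 34), (55, 34), (50, 31), (39, 21), (149, 112), (211, 162), (200, 153), (203, 154), (163, 125
[... 173 characters left out ...]
(101, 43), (101, 42)]
180 [(56, 35), (55, 35), (52, 33), (53, 33), (54, 32), (54, 34), (53, 32), (46, 27), (60, 38), (156, 118), (209, 161), (198, 153), (201, 155), (160, 123), (70, 52), (82, 62), (78, 59), (88, 70), (119, 81), (119, 61), (100, 42), (102, 45), (101, 45), (102, 45), (103, 45), (102, 45), (101, 44), (101, 45), (101, 45), (101, 43)]
150 450 [ 0.6514 -0.1896] [ 0.6453 -0.1834]
150 455 [ 0.6507 -0.2013] [ 0.6447 -0.1948]
150 460 [ 0.6501 -0.213 ] [ 0.6441 -0.2062]
150 465 [ 0.6495 -0.2246] [ 0.6434 -0.2177]
170 450 [ 0.6031 -0.1842] [ 0.598  -0.1781]
170 455 [ 0.6025 -0.1958] [ 0.5974 -0.1894]
170 460 [ 0.6019 -0.2073] [ 0.5968 -0.2007]
170 465 [ 0.6013 -0.2189] [ 0.5962 -0.212 ]
```

The panel's inner edge (y≈-0.201) meets the module's front edge (y≈-0.201), and it held firm under 16 N, so the drawer is home. I'm handing in.

```bash
python3 -c "
from h import *
print(manip.sign_off())"
```

```text
the job is handed in; nothing more can be done
None
```

I tipped both spotlight cartons flat in their own lanes, then pushed the upper drawer fully home, touched nothing else, and handed the job in at about 19 s.

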